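Take the steel jug out of the reader and stand it on the bench mat

TASK

First clear the mat: move the capped jar that stands on the round rubber mat into the shallow metal tray, standing upright on the tray's floor. Then lift the steel jug with the handle off the reader's platform, out from under the domed head, and set it down gently and upright with its whole base on the mat. Keep the jug roughly level all the way and leave everything else on the bench where it is; do not bump the arm or gripper against the reader.

Things in the scene. Friction and masses are not known exactly. Their poses are not given: they have to be found in the camera images.
- jug: Open steel jug standing on the reader's platform, 90 mm across, 110 mm tall, about 280 g, wall 3 mm. Origin: centre of its underside, z up. A flat D handle stands out along the jug's own -x axis, roughly towards the robot; a small spout is at +x.
- jug_grip (a point): Middle of the handle's upright bar, 79 mm from the jug's axis, 78 mm above its underside; axes as the jug's. The handle is a strap 14 mm wide (along y) throughout: upright bar 8 mm thick, from 27 to 105 mm above the underside, level bars to the wall at 101 and 31 mm, its foot flared out to 100 mm from the axis, 15 mm up; 30 mm free between upright bar and wall.
- reader: White bench reader, fixed; open to the front and sides. Origin: on the bench under the centre of its round platform. Foot plate 150 mm wide, 18 mm high, from -65 to +135 mm along its x. Platform 116 mm across, top at 50 mm, with a lip 5 mm thick up to 56 mm. A column 40 x 56 mm at +98 mm along its x (away from the robot) carries a domed head over the platform.
- platform (a point): Centre of the platform's top, where the jug stands, 50 mm above the bench.
- head (a point): Centre of the flat underside of the reader's domed head, 208 mm above the bench and 48 mm above the jug's rim; the head is of radius 74 mm and 94 mm tall. The jug's handle reaches out from under it, but an upright gripper on the handle would meet the head: come tilted.
- mat: Round dark rubber mat, 170 mm across, 4 mm thick, fixed on the bench to one side of the reader. Origin: centre of its underside.
- tray: Shallow aluminium tray, fixed, on the other side of the reader: outside 240 mm (its x) by 160 mm (its y), 20 mm high, walls and floor 4 mm. Origin: centre of its underside. Another jar already stands near its +x end.
- jar: Capped clear sample jar standing on the mat, 44 mm across, 70 mm tall, 120 g. Origin: centre of its underside, z up.
- tray_jar: A like jar already standing in the tray towards its +x end; leave it. Origin: centre of its underside.
- vial: Small capped vial, 24 mm across, 42 mm tall, on the bench in front of the reader; leave it. Origin: centre of its underside.
- beaker: Clear plastic beaker without handle, 64 mm across, 75 mm tall, behind the reader; leave it. Origin: centre of its underside.
- tablet: Black tablet, 250 mm wide, leaning on its stand about 150 mm high, at the left of the bench; leave it. Origin: on the bench under its middle.
- tip_box: Grey box, 120 x 85 x 55 mm, at the right of the bench; leave it. Origin: centre of its underside.
- pipette: Pipette with a black grip lying at the right near the robot, about 260 mm long along its x, 28 mm high; leave it. Origin: on the bench under its middle.

How it is judged:
By the outcome, as a careful person would: the job done as asked, in the order asked, and still so for the second after the job is handed in, with the robot touching nothing.
It also fails if it takes over 61 s, if anything falls off the work surface, if the arm or the gripper's body presses on something with over 40 N, if the wrist force passes 120 N, or if a joint passes its speed limit or range.

ROBOT

A 6-joint arm with a two-finger parallel gripper is mounted at the origin on the work surface. World frame = base frame: x ahead of the robot, y to its left, z up, the work surface at z = 0. Lengths are in mm, angles in rad, forces in N, time in s.
With the tool pointing down it reaches from about 300 to 775 mm from the base axis. Payload 14.6 kg.
Tool frame: the origin (TCP) lies on the centre line of the jaws, within the pads' length; the fingertips stand ahead of it and the grasp point (between the pads) is the TCP (manip.tip_reach is the z of the fingertips in the tool frame, in mm); z points along the fingers, y is the direction in which the jaws open and shut (so a half turn about z gives the same grasp; the last joint's range is limited). The gripper opens to 94 mm and grips with 3 to 60 N. Pads are 16 mm wide; open, the fingers measure 119 mm over their backs; the gripper's body (75 mm by 177 mm) begins 78 mm behind the grasp point.
Start: joints at [-1.243, 0.3, 1.521, -0, 1.321, -0.067], TCP at [211.535, -507.683, 224.446] pointing down, gripper open.
Joint ranges: [-3.03, 3.03], [-0.79, 2.21], [0.23, 2.52], [-1.04, 4.18], [0, 3.07], [-2.55, 2.55]. Speed limits (rad/s): [2.22, 2.22, 2.57, 3.14, 3.14, 3.14].

INTERFACE

Orientations are given as [roll, pitch, yaw] about the fixed x, y, z axes, in that order (R = Rz(yaw) Ry(pitch) Rx(roll)).
In Python, from cell import manip, camera, search_frame, masks_of, tip_of gives the robot as it stands.
- The arm moves only by the tool send_rows, never from a script. Its argument "plan" is a list of rows, each an object with "travel": the shift along the tool's x, y, z in mm, a list of three; "delta_rot": the turn, a rotation vector about the tool's x, y, z in degrees, a list of three; "fingers": the gripper's target within -1 to 1 (shut at 1, half-way at 0, fully open at -1). In form: [{"travel": [dx, dy, dz], "delta_rot": [wx, wy, wz], "fingers": fingers}, ...]. A call has 1 to 20 rows; each row shifts and turns the commanded pose from where the row before left it, along the tool's axes as they then stand; what a row does not reach is not made up. A row lasts 1/8 s, in which the tool goes at most 62.5 mm and 10.7 degrees, less where a joint would pass 70% of its speed; a pose out of reach is approached as far as the arm can. A call is refused whole if a number of a shift passes 62.5 or a number of a turn 10.7, either way. A call with a gripper value outside its range is refused whole. The fingers move at their own pace and stop on an object; "grip_force" is the grip in N (left out, the last holds). Time passes only in rows, so rows that do not move let the fingers close. It gives the time, the measured TCP pose, the force and the opening at its end, in the units of the state.
- manip.read_state(): the state, without advancing time (a new reading comes with each control period).
- camera(name): name is "scene" or "top" or "wrist"; returns a dict with "color" (384x512x3 uint8, red, green, blue), "z_map" (384x512 float32, mm along the optical axis (not along the pixel's ray), 0 where there is no reading), "fov_y" (degrees; the focal length in pixels is half the picture's height over the tangent of half this angle, whatever the lens; pixels are square), "cx", "cy" (the principal point, pixels), "world_from_camera" (4x4, takes a point from camera to world coordinates); the wrist camera has in their place "tool_from_camera" (4x4, takes a point from camera to tool coordinates, whose origin is the TCP and whose axes are the flange's). Camera axes: x right, y up, looking along -z (the intrinsics and any distortion apply to the point x, -y, -z); pixel columns grow to the right and rows downward; lengths in mm; the calibration is good to about 2 mm. The wrist camera is an equidistant fisheye: a pixel r from the principal point sees the ray r / f radians off the axis. A picture is of the moment at which its call begins: read the wrist's pose just before it.
- manip.sign_off(): hands the job in, once; it reports no verdict.
Trained networks look in the newest picture that a camera, given by its name, has taken for a name from the list of things; names that differ only in an ending like _2 or _b are one class to them, and where a whole thing is asked for, a point or a joint stands for the part that bears it (a point fixed in the world has none). Each returns a list of dicts, best first, with "confidence" (0 to 1); they miss things now and then, are a little off and sometimes report something else, mostly with a low value. They report only what shows in the picture. A call takes as long as a camera call.
- search_frame(name, camera): "at" ([x, y, z] in mm, in the coordinates of the camera as it stood for that picture, good to about 4 mm: the middle of the surface that is visible of it).
- masks_of(name, camera): "region" (384x512 bool, what is visible of it).
- tip_of(name, camera): "at" ([x, y, z] in mm, in the coordinates of the camera as it stood for that picture, good to about 4 mm: a listed point, or the origin of a listed thing).
The state is a dict: "clock": time; "joints": joint angles; "qd": joint speeds; "effort": joint torques, N m; "eef_pos": TCP position; "eef_rot": TCP orientation; "wrist_force": force on the tool from outside, world axes, zero at the start; "moment": the same for the moment, N m; "finger_gap": finger opening in mm.
Only numpy, scipy, OpenCV 4.12 (cv2) and the standard library are available. Lean on these libraries where they do the work, as an engineer would, in place of code of your own. Each camera call takes 0.05 s, during which the arm holds its last target. There are 200 camera calls.

## Working session

There is one attempt and no reset: what is moved stays moved. The work goes in short steps, Python scripts to look and compute and a tool call to move; the robot and the scene stay as the last step left them, time stands still between calls to the robot, and variables do not carry over. Pictures are saved under pics/ and viewed, about 8 in all and at most 12, crops included, and the job is handed in when it is done.

Besides the shell and the picture viewer there is one more tool, called after "Call:" as a command line: name --argument value ..., lists and objects as JSON in quotes. send_rows: Moves the arm, as the interface text tells. Its arguments: {"type":"object","properties":{"plan":{"type":"array"},"grip_force":{"type":"number"}},"required":["plan"]}

```bash
ls; mkdir -p pics
cat > h.py <<'E'
import numpy as np, cv2
from cell import manip, camera, search_frame, masks_of, tip_of
def w(T,p): return (np.array(T)@np.append(p,1))[:3]
def cloud(c):
    z=c["z_map"]; f=z.shape[0]/2/np.tan(np.radians(c["fov_y"])/2)
    v,u=np.mgrid[:z.shape[0],:z.shape[1]]
    P=np.stack([(u-c["cx"])/f*z,-(v-c["cy"])/f*z,-z,np.ones_like(z)],-1)
    return (P@np.array(c["world_from_camera"]).T)[...,:3]
E
python3 - <<'E'
from h import *
np.set_printoptions(precision=1,suppress=True)
s=manip.read_state(); print(s, manip.tip_reach)
ims=[]
for n in ["scene","top"]:
    c=camera(n); ims.append(c["color"]); T=c["world_from_camera"]; print(n,c["fov_y"],np.array(T)[:3,3]); C=cloud(c)
    for k in ["jug","jug_grip","reader","platform","head","mat","tray","jar","tray_jar","vial","beaker","tip_box","pipette","tablet"]:
        t=tip_of(k,n); 
        print(k,[(round(d["confidence"],2),w(T,d["at"])) for d in t[:3]])
for i,n in zip(ims,["scene","top"]): cv2.imwrite(f"pics/{n}0.png",cv2.resize(i[...,::-1],(800,600)))
E
```

```text
pics
{'clock': 0.0, 'joints': array([-1.2,  0.3,  1.5,  0. ,  1.3, -0.1]), 'qd': array([-0., -0.,  0.,  0.,  0.,  0.]), 'effort': array([ -0. , -53.2, -35.3,   0.1,   0. ,  -0. ]), 'eef_pos': array([ 211.5, -507.5,  223.9]), 'eef_rot': array([-3.1, -0. ,  0.4]), 'wrist_force': array([ 0.3, -0.7, -0.4]), 'moment': array([-0.1, -0. , -0. ]), 'finger_gap': 94.08759087271514} 19.0
scene 49.915104332557284 [1043.6 -858.4 1165.6]
jug [(0.76, array([624.4,   5.9,  47.9])), (0.29, array([ 569.7, -266.3,    1.8]))]
jug_grip [(0.94, array([546.5,  -1.6, 131.2])), (0.61, array([593. , 278.7,  -1.7]))]
reader [(0.72, array([620.8,   6.7,   2. ]))]
platform [(0.84, array([621.1,   9.6,  52.4]))]
head []
mat [(0.61, array([ 572.8, -264.6,    2.6]))]
tray [(0.79, array([592. , 279.8,   3.2]))]
jar [(0.78, array([ 549.1, -279.4,    2.3]))]
tray_jar [(0.59, array([649.6, 282.4,   0.5]))]
vial [(0.46, array([391.2,  60.1,   0.1]))]
beaker [(0.91, array([771.8, 190.3,   0.9]))]
tip_box [(0.64, array([ 569.9, -473.5,    1.7]))]
pipette [(0.95, array([ 350.9, -497.9,    1.9]))]
tablet [(0.97, array([480.3, 558.2,   4.8]))]
top 47.91361311330674 [ 391.2   46.3 1609.6]
jug []
jug_grip [(0.39, array([542.6,   7.5, 128.6]))]
reader [(0.7, array([482.7, 561.7,  -5.2])), (0.59, array([626.1,  10.1,  -1.4]))]
platform [(0.77, array([623.3,   9. ,  49.8])), (0.27, array([484.3, 560.2,   0.9]))]
head []
mat [(0.62, array([ 569.1, -263.2,   -5. ]))]
tray [(0.72, array([589.7, 281. ,  -1.3]))]
jar []
tray_jar [(0.58, array([653.5, 285.9,   2. ])), (0.37, array([546.6,   3.2, 128. ]))]
vial [(0.7, array([775.6, 191. ,  -0.7])), (0.38, array([388.3,  61.7,  -3.7]))]
beaker [(0.7, array([774.9, 190.8,  -0.7]))]
tip_box [(0.94, array([ 573.4, -481. ,   -2.3]))]
pipette [(0.85, array([ 348.1, -495.8,   -1.7]))]
tablet [(0.81, array([483.8, 560.4,  -1.3]))]
```

View pics/scene0.png

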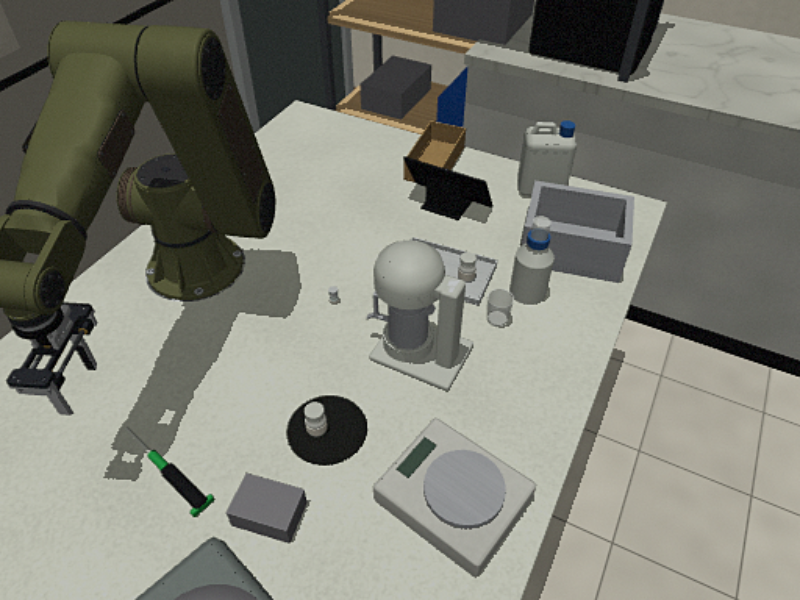

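View pics/top0.png

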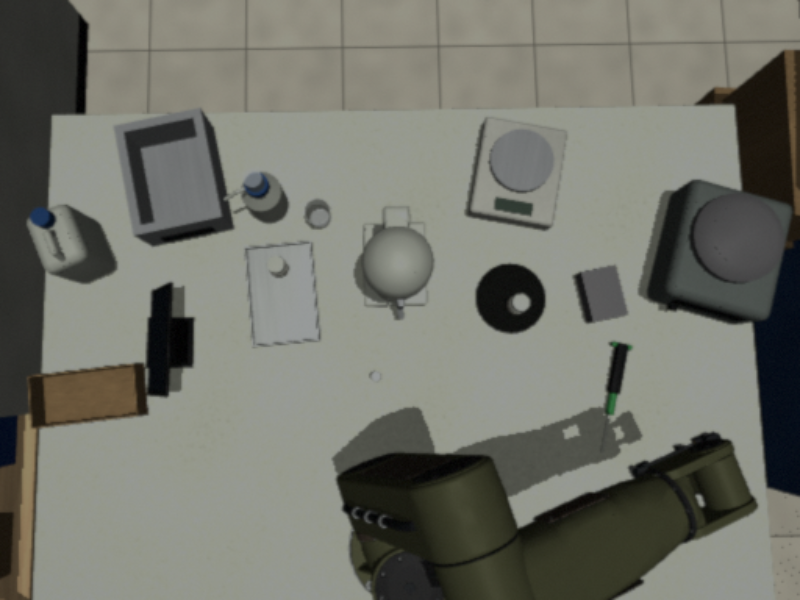

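Run:
```python
from h import *
np.set_printoptions(precision=1,suppress=True)
for n in ["scene","top"]:
    c=camera(n); C=cloud(c); z=c["z_map"]
    for k,lo,hi in [("jar",60,80),("tray_jar",60,90),("mat",0,12),("tray",14,26),("jug_grip",60,175),("jug",150,170),("reader",40,330),("reader",230,330)]:
        for m in masks_of(k,n)[:2]:
            P=C[m["region"]&(z>0)]; P=P[(P[:,2]>lo)&(P[:,2]<hi)]
            if len(P)>5:
                r=cv2.minAreaRect(P[:,:2].astype(np.float32))
                print(n,k,round(m["confidence"],2),len(P),"med",np.median(P,0),"lo",np.percentile(P,2,axis=0),"hi",np.percentile(P,98,axis=0),"rect",np.round(r[0],1),np.round(r[1],1),round(r[2],1))
```

```text
scene jar 0.73 121 med [ 556.1 -282.9   73.9] lo [ 536.8 -298.2   61.5] hi [ 572.6 -263.4   78.2] rect [ 554.5 -279.6] [35.2 39.7] 30.0
scene tray_jar 0.77 81 med [655.5 279.   73.9] lo [635.6 264.3  62.2] hi [670.8 300.1  79.8] rect [652.6 282.1] [37.7 40. ] 70.9
scene mat 0.87 1419 med [ 584.1 -278.1    4.9] lo [ 496.9 -344.     0.7] hi [ 647.7 -193.1    9.8] rect [ 572.9 -269.3] [164.6 163.9] 67.2
scene tray 0.97 130 med [674.6 347.4  19.4] lo [492.5 205.1  14.2] hi [716.2 364.9  25.1] rect [600.3 279.3] [225.5 164.6] 3.5
scene jug_grip 0.96 680 med [633.6 -24.2 108.3] lo [543.9 -39.3  62.1] hi [675.1  48.8 161.6] rect [608.2  11.3] [ 92.2 140.7] 68.1
scene jug 0.55 106 med [652.2 -21.6 157.5] lo [547.7 -38.8 150.6] hi [680.   19.2 164.2] rect [616.8 -16. ] [138.5  52.1] 11.2
scene reader 0.88 2643 med [664.3 -19.  250.7] lo [572.6 -64.6  45.5] hi [740.7  40.3 302.2] rect [649.5   1.4] [188.1 119.1] 25.0
scene reader 0.88 1684 med [648.  -20.2 277.2] lo [569.6 -64.7 232.5] hi [737.2  43.3 302.9] rect [648.8   1.7] [185.7 118.3] 26.0
top tray_jar 0.51 94 med [649.9 286.6  72.5] lo [632.8 268.9  65.6] hi [668.  304.4  79.8] rect [650.5 286.4] [37.7 35.6] 44.1
top mat 0.79 1004 med [ 574.6 -258.8    3.3] lo [ 493.2 -339.7    0.1] hi [ 646.7 -186.1    9.4] rect [ 569.1 -264.3] [166.2 166.5] 88.0
top tray 0.59 223 med [601.1 275.8  18.5] lo [470.  195.7  14.1] hi [712.4 366.5  25.1] rect [590.9 281.2] [240.  160.8] 4.7
top jug_grip 0.57 41 med [539.7   3.3 112. ] lo [526.2  -2.4  72.1] hi [553.3  10.  158.8] rect [539.8   3.4] [13.6 27.4] 87.9
top reader 0.79 1939 med [620.   12.3 281.8] lo [552.2 -51.7 220.1] hi [730.2  76.7 301.6] rect [639.4   2.4] [145.5 186.5] 64.5
top reader 0.79 1884 med [621.2  12.1 282.7] lo [553.7 -51.9 243.3] hi [730.3  76.7 301.7] rect [639.6   2.3] [145.5 186. ] 64.5
```

Scene picture: jar at (316,418) on the mat at (327,430). The reader and jug are at (410,290) with the handle at (378,308), and the tray is at (455,268) with its own jar at (467,265). The top view agrees with this: mat (511,298), tray (283,293), reader head (397,262), handle tip (400,308). The network positions match the given sizes. I'll turn the tool to yaw 0 and go above the jar.

Call:
send_rows --plan '[{"travel": [0, 0, 0], "delta_rot": [0, 0, 7.5], "fingers": -1}, {"travel": [0, 0, 0], "delta_rot": [0, 0, 7.5], "fingers": -1}, {"travel": [0, 0, 0], "delta_rot": [0, 0, 7.6], "fingers": -1}, {"travel": [34, -23, 0], "delta_rot": [0, 0, 0], "fingers": -1}, {"travel": [34, -23, 0], "delta_rot": [0, 0, 0], "fingers": -1}, {"travel": [34, -23, 0], "delta_rot": [0, 0, 0], "fingers": -1}, {"travel": [34, -23, 0], "delta_rot": [0, 0, 0], "fingers": -1}, {"travel": [34, -23, 0], "delta_rot": [0, 0, 0], "fingers": -1}, {"travel": [34, -23, 0], "delta_rot": [0, 0, 0], "fingers": -1}, {"travel": [34, -23, 0], "delta_rot": [0, 0, 0], "fingers": -1}, {"travel": [34, -23, 0], "delta_rot": [0, 0, 0], "fingers": -1}, {"travel": [34, -23, 0], "delta_rot": [0, 0, 0], "fingers": -1}, {"travel": [34, -20, 0], "delta_rot": [0, 0, 0], "fingers": -1}, {"travel": [0, 0, 0], "delta_rot": [0, 0, 0], "fingers": -1}, {"travel": [0, 0, 0], "delta_rot": [0, 0, 0], "fingers": -1}]'

```text
clock: 4.28
eef_pos: [551.0, -280.8, 224.2]
eef_rot: [-3.142, 0.0, 0.0]
wrist_force: [0.7, -0.2, -0.5]
finger_gap: 94.2
```

```bash
cat >> h.py <<'E'
from scipy.spatial.transform import Rotation as Ro
def tool():
    s=manip.read_state(); T=np.eye(4); T[:3,:3]=Ro.from_euler("xyz",s["eef_rot"]).as_matrix(); T[:3,3]=s["eef_pos"]; return s,T
E
python3 - <<'E'
from h import *
np.set_printoptions(precision=3,suppress=True)
s,T=tool(); print({k:s[k] for k in("clock","joints","eef_pos","eef_rot","wrist_force","finger_gap")})
c=camera("wrist"); TC=T@np.array(c["tool_from_camera"]); print(np.array(c["tool_from_camera"]))
for k in ["jar","mat"]: print(k,[(d["confidence"],w(TC,d["at"])) for d in tip_of(k,"wrist")],[(d["confidence"],w(TC,d["at"])) for d in search_frame(k,"wrist")])
cv2.imwrite("pics/w1.png",c["color"][...,::-1])
E
```

```text
{'clock': 4.275, 'joints': array([-0.53 ,  0.455,  1.31 , -0.   ,  1.377,  1.04 ]), 'eef_pos': array([ 551.049, -280.811,  224.248]), 'eef_rot': array([-3.142,  0.   ,  0.   ]), 'wrist_force': array([ 0.674, -0.206, -0.492]), 'finger_gap': 94.24516457188342}
[[   0.       0.957    0.288   84.002]
 [   1.      -0.001    0.002   -0.62 ]
 [   0.002    0.288   -0.957 -160.208]
 [   0.       0.       0.       1.   ]]
jar [(0.96, array([ 552.703, -281.336,    1.186]))] [(0.97, array([ 559.524, -277.673,   69.85 ]))]
mat [(0.9, array([ 571.037, -269.223,    1.422]))] [(0.94, array([ 578.025, -262.431,    7.995]))]
```

Call:
send_rows --plan '[{"travel": [1, 0, 30], "delta_rot": [0, 0, 0], "fingers": -1}, {"travel": [0, 0, 40], "delta_rot": [0, 0, 0], "fingers": -1}, {"travel": [0, 0, 40], "delta_rot": [0, 0, 0], "fingers": -1}, {"travel": [0, 0, 35], "delta_rot": [0, 0, 0], "fingers": -1}, {"travel": [0, 0, 20], "delta_rot": [0, 0, 0], "fingers": -1}, {"travel": [0, 0, 10], "delta_rot": [0, 0, 0], "fingers": -1}, {"travel": [0, 0, 0], "delta_rot": [0, 0, 0], "fingers": 1}, {"travel": [0, 0, 0], "delta_rot": [0, 0, 0], "fingers": 1}, {"travel": [0, 0, 0], "delta_rot": [0, 0, 0], "fingers": 1}, {"travel": [0, 0, 0], "delta_rot": [0, 0, 0], "fingers": 1}, {"travel": [0, 0, 0], "delta_rot": [0, 0, 0], "fingers": 1}, {"travel": [0, 0, 0], "delta_rot": [0, 0, 0], "fingers": 1}]' --grip_force 20

```text
clock: 6.02
eef_pos: [552.5, -280.5, 49.6]
eef_rot: [-3.142, -0.0, 0.0]
wrist_force: [-1.0, 0.7, 1.8]
finger_gap: 43.2
```

Call:
send_rows --plan '[{"travel": [0, 0, -20], "delta_rot": [0, 0, 0], "fingers": 1}, {"travel": [0, 0, -45], "delta_rot": [0, 0, 0], "fingers": 1}, {"travel": [0, 0, -45], "delta_rot": [0, 0, 0], "fingers": 1}, {"travel": [0, 0, -45], "delta_rot": [0, 0, 0], "fingers": 1}, {"travel": [-22, -20, -35], "delta_rot": [0, 0, 0], "fingers": 1}, {"travel": [-40, -40, 0], "delta_rot": [0, 0, 0], "fingers": 1}, {"travel": [-40, -40, 0], "delta_rot": [0, 0, 0], "fingers": 1}, {"travel": [-30, -40, 0], "delta_rot": [0, 0, 0], "fingers": 1}, {"travel": [0, -40, 0], "delta_rot": [0, 0, 0], "fingers": 1}, {"travel": [0, -40, 0], "delta_rot": [0, 0, 0], "fingers": 1}, {"travel": [0, -40, 0], "delta_rot": [0, 0, 0], "fingers": 1}, {"travel": [0, -40, 0], "delta_rot": [0, 0, 0], "fingers": 1}, {"travel": [0, -40, 0], "delta_rot": [0, 0, 0], "fingers": 1}, {"travel": [0, -40, 0], "delta_rot": [0, 0, 0], "fingers": 1}, {"travel": [0, -40, 0], "delta_rot": [0, 0, 0], "fingers": 1}, {"travel": [20, -40, 0], "delta_rot": [0, 0, 0], "fingers": 1}, {"travel": [30, -40, 0], "delta_rot": [0, 0, 0], "fingers": 1}, {"travel": [35, -40, 0], "delta_rot": [0, 0, 0], "fingers": 1}, {"travel": [30, -16, 0], "delta_rot": [0, 0, 0], "fingers": 1}, {"travel": [0, 0, 0], "delta_rot": [0, 0, 0], "fingers": 1}]'

```text
clock: 8.52
eef_pos: [536.0, 276.1, 239.6]
eef_rot: [3.141, 0.0, 0.001]
wrist_force: [0.4, 0.1, -1.4]
finger_gap: 43.5
```

Run:
```python
from h import *
np.set_printoptions(precision=3,suppress=True)
s,T=tool(); print({k:s[k] for k in("clock","joints","eef_pos","finger_gap")})
c=camera("wrist"); TC=T@np.array(c["tool_from_camera"])
for k in ["tray","tray_jar"]: print(k,[(d["confidence"],w(TC,d["at"])) for d in tip_of(k,"wrist")])
cv2.imwrite("pics/w2.png",c["color"][...,::-1])
```

```text
{'clock': 8.525, 'joints': array([ 0.415,  0.409,  1.339, -0.   ,  1.394,  1.985]), 'eef_pos': array([536.018, 276.125, 239.62 ]), 'finger_gap': 43.53807187684459}
tray [(0.74, array([587.341, 280.547,   3.391]))]
tray_jar [(0.66, array([650.442, 283.622,   5.891]))]
```

Call:
send_rows --plan '[{"travel": [0, 0, 25], "delta_rot": [0, 0, 0], "fingers": 1}, {"travel": [0, 0, 45], "delta_rot": [0, 0, 0], "fingers": 1}, {"travel": [0, 0, 45], "delta_rot": [0, 0, 0], "fingers": 1}, {"travel": [0, 0, 35], "delta_rot": [0, 0, 0], "fingers": 1}, {"travel": [0, 0, 20], "delta_rot": [0, 0, 0], "fingers": 1}, {"travel": [0, 0, 10], "delta_rot": [0, 0, 0], "fingers": 1}, {"travel": [0, 0, 4], "delta_rot": [0, 0, 0], "fingers": 1}, {"travel": [0, 0, 3], "delta_rot": [0, 0, 0], "fingers": 1}, {"travel": [0, 0, 1], "delta_rot": [0, 0, 0], "fingers": 1}, {"travel": [0, 0, 1], "delta_rot": [0, 0, 0], "fingers": 1}, {"travel": [0, 0, 0], "delta_rot": [0, 0, 0], "fingers": 1}, {"travel": [0, 0, 0], "delta_rot": [0, 0, 0], "fingers": 1}]'

```text
clock: 10.18
eef_pos: [535.3, 275.5, 50.6]
eef_rot: [-3.141, -0.0, 0.0]
wrist_force: [0.7, 0.9, -1.3]
finger_gap: 43.3
```

Call:
send_rows --plan '[{"travel": [0, 0, 0.7], "delta_rot": [0, 0, 0], "fingers": 1}, {"travel": [0, 0, 0.6], "delta_rot": [0, 0, 0], "fingers": 1}, {"travel": [0, 0, 0], "delta_rot": [0, 0, 0], "fingers": 1}, {"travel": [0, 0, 0], "delta_rot": [0, 0, 0], "fingers": 1}]'

```text
clock: 10.68
eef_pos: [535.4, 275.5, 49.6]
eef_rot: [-3.141, -0.0, 0.0]
wrist_force: [-2.4, -0.7, 5.1]
finger_gap: 43.6
```

Contact felt (+5 N). I'll release slowly to half open, then open fully and lift.

Call:
send_rows --plan '[{"travel": [0, 0, 0], "delta_rot": [0, 0, 0], "fingers": -0.2}, {"travel": [0, 0, 0], "delta_rot": [0, 0, 0], "fingers": -0.6}, {"travel": [0, 0, 0], "delta_rot": [0, 0, 0], "fingers": -0.6}, {"travel": [0, 0, -10], "delta_rot": [0, 0, 0], "fingers": -0.6}, {"travel": [0, 0, -40], "delta_rot": [0, 0, 0], "fingers": -0.6}, {"travel": [0, 0, -45], "delta_rot": [0, 0, 0], "fingers": -0.6}, {"travel": [0, 0, -45], "delta_rot": [0, 0, 0], "fingers": -0.6}, {"travel": [0, 0, -45], "delta_rot": [0, 0, 0], "fingers": -0.6}, {"travel": [0, 0, 0], "delta_rot": [0, 0, 0], "fingers": -0.6}]'

```text
clock: 11.8
eef_pos: [536.2, 275.9, 238.6]
eef_rot: [-3.139, -0.006, 0.0]
wrist_force: [0.7, -0.5, -0.4]
finger_gap: 75.6
```

Run:
```python
from h import *
s,T=tool(); c=camera("wrist"); print(s["eef_pos"],s["finger_gap"])
cv2.imwrite("pics/w3.png",c["color"][...,::-1])
```

```text
[536.20168727 275.85213746 238.61535942] 75.62610085458702
```

View pics/w3.png

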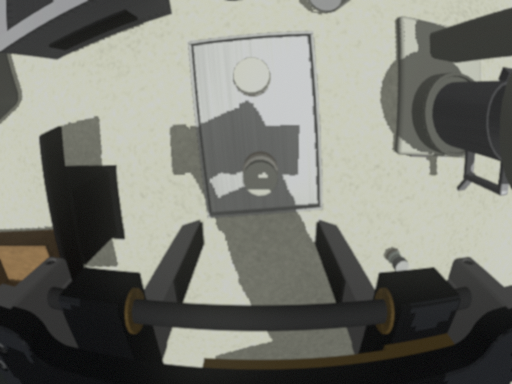

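The jar stands upright in the tray at (260,175). The other jar at (252,76) is untouched. The jug handle shows at (485,175). Next I'll move in front of the reader and tilt the tool 60°.

Call:
send_rows --plan '[{"travel": [-40, 0, 0], "delta_rot": [0, 0, 0], "fingers": -0.6}, {"travel": [-40, 10, 0], "delta_rot": [0, 0, 0], "fingers": -0.6}, {"travel": [-40, 40, 0], "delta_rot": [0, 0, 0], "fingers": -0.6}, {"travel": [-15, 45, 0], "delta_rot": [0, 0, 0], "fingers": -0.6}, {"travel": [0, 45, 0], "delta_rot": [0, 0, 0], "fingers": -0.6}, {"travel": [0, 45, 0], "delta_rot": [0, 0, 0], "fingers": -0.6}, {"travel": [0, 45, 0], "delta_rot": [0, 0, 0], "fingers": -0.6}, {"travel": [0, 42, 0], "delta_rot": [0, 0, 0], "fingers": -0.6}, {"travel": [0, 0, 0], "delta_rot": [0, 10, 0], "fingers": -0.6}, {"travel": [0, 0, 0], "delta_rot": [0, 10, 0], "fingers": -0.6}, {"travel": [0, 0, 0], "delta_rot": [0, 10, 0], "fingers": -0.6}, {"travel": [0, 0, 0], "delta_rot": [0, 10, 0], "fingers": -0.6}, {"travel": [0, 0, 0], "delta_rot": [0, 10, 0], "fingers": -0.6}, {"travel": [0, 0, 0], "delta_rot": [0, 10, 0], "fingers": -0.6}, {"travel": [0, 0, 0], "delta_rot": [0, 0, 0], "fingers": -0.6}, {"travel": [0, 0, 0], "delta_rot": [0, 0, 0], "fingers": -0.6}]'

```text
clock: 13.85
eef_pos: [403.6, 11.1, 236.0]
eef_rot: [-3.116, -0.946, 0.007]
wrist_force: [-0.6, -0.2, -1.1]
finger_gap: 75.1
```

```bash
cat > look.py <<'E'
from h import *
import sys
np.set_printoptions(precision=2,suppress=True)
s,T=tool(); print({k:s[k] for k in("clock","joints","eef_pos","eef_rot","finger_gap")}); print(T[:3,:3])
c=camera("wrist"); TC=T@np.array(c["tool_from_camera"])
for k in ["jug_grip","jug","platform","head"]: print(k,[(round(d["confidence"],2),w(TC,d["at"])) for d in tip_of(k,"wrist")])
z=c["z_map"]; f=192/np.radians(c["fov_y"]/2) if 0 else 192/np.tan(np.radians(c["fov_y"])/2)
v,u=np.mgrid[:384,:512]; dx,dy=u-c["cx"],v-c["cy"]; r=np.hypot(dx,dy)+1e-9; th=r/f
k=np.tan(th)/r*z; P=np.stack([dx*k,-dy*k,-z,np.ones_like(z)],-1)@TC.T
P=P[...,:3]; ok=(z>0)&(th<1.4)
m=ok&(P[...,0]>515)&(P[...,0]<566)&(abs(P[...,1])<30)&(P[...,2]>70)&(P[...,2]<165)
Q=P[m]; print("handle pts",len(Q)); 
for lo in range(70,165,10):
    q=Q[(Q[:,2]>=lo)&(Q[:,2]<lo+10)]
    if len(q)>3: print(lo,len(q),"x",np.percentile(q[:,0],[5,50,95]),"y",np.percentile(q[:,1],[5,50,95]))
for lo in range(80,165,20):
    q=P[ok&(P[...,2]>lo)&(P[...,2]<lo+20)&(P[...,0]>566)&(P[...,0]<625)&(abs(P[...,1]-8)<46)]
    if len(q)>20:
        A=np.c_[2*q[:,:2],np.ones(len(q))]; s_=np.linalg.lstsq(A,(q[:,:2]**2).sum(1),rcond=None)[0]
        print("wall",lo,len(q),s_[:2],np.sqrt(s_[2]+s_[:2]@s_[:2]))
cv2.imwrite(f"pics/{sys.argv[1]}.png",c["color"][...,::-1])
E
python3 look.py w4
```

```text
{'clock': 13.85, 'joints': array([-0.17, -0.49,  2.46,  0.63,  0.29,  0.86]), 'eef_pos': array([403.65,  11.14, 236.01]), 'eef_rot': array([-3.12, -0.95,  0.01]), 'finger_gap': 75.13865547546986}
[[ 0.59  0.03  0.81]
 [ 0.   -1.    0.03]
 [ 0.81 -0.02 -0.59]]
jug_grip [(0.86, array([544.08,   3.46, 129.3 ]))]
jug [(0.85, array([628.52,   2.04,  48.59])), (0.4, array([651.93, 286.16,   8.16]))]
platform [(0.28, array([ 572.56, -479.01,    1.56]))]
head []
handle pts 804
70 111 x [522.01 527.67 532.89] y [-4.67  0.59  6.91]
80 111 x [532.82 537.93 557.5 ] y [-4.5   1.98  8.62]
90 48 x [539.24 540.01 541.14] y [-5.33  0.92  7.18]
100 55 x [539.14 539.86 540.91] y [-4.93  1.12  7.25]
110 57 x [539.34 540.01 541.32] y [-4.99  1.32  7.34]
120 64 x [539.04 539.98 541.71] y [-5.3   0.94  7.4 ]
130 66 x [539.04 540.05 541.18] y [-5.14  1.66  7.46]
140 67 x [539.4  540.21 541.29] y [-3.84  1.87  7.52]
150 225 x [539.99 550.92 564.42] y [-3.47  2.11  8.8 ]
wall 80 444 [620.17   8.1 ] 42.744333460332705
wall 100 495 [622.04   8.11] 44.0177884702092
wall 120 571 [622.32   8.06] 44.158051415801104
wall 140 842 [617.16   7.77] 40.58410549425783
wall 160 75 [622.46   7.9 ] 43.24563971554488
```

View pics/w4.png

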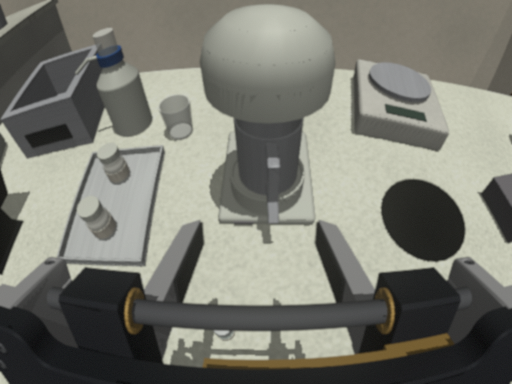

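The tilted wrist view shows both tray jars at left (113,162) and (97,217), the handle at (272,190), and the mat at (423,218). Depth gives the handle's outer face at x=540 and y≈1.2, and the jug axis at (622,8). So the grip point is about (544,1,128), with a handle yaw of about 5°. At 60° tilt the wrist nears its joint limits and singularity, so I'll use 40°.

```bash
cat > go.py <<'E'
from h import *
import sys
np.set_printoptions(precision=2,suppress=True)
x,y,z,tilt,yaw=map(float,sys.argv[1:6])
s,T=tool(); t,a=np.radians([tilt,yaw])
zz=np.array([np.sin(t)*np.cos(a),np.sin(t)*np.sin(a),-np.cos(t)]); yy=np.array([np.sin(a),-np.cos(a),0]); R=np.c_[np.cross(yy,zz),yy,zz]
print("pos",s["eef_pos"],"joints",s["joints"]); print("R target\n",R)
print("rotvec tool deg",np.degrees(Ro.from_matrix(T[:3,:3].T@R).as_rotvec()))
d=np.array([x,y,z])-T[:3,3]; print("travel in current tool",T[:3,:3].T@d," in target tool",R.T@d)
E
python3 go.py 480 -4 205 40 5
```

```text
pos [403.75  11.29 236.22] joints [-0.17 -0.49  2.46  0.64  0.29  0.85]
R target
 [[ 0.76  0.09  0.64]
 [ 0.07 -1.    0.06]
 [ 0.64  0.   -0.77]]
rotvec tool deg [  1.87 -14.3   -2.93]
travel in current tool [19.11 17.95 79.6 ]  in target tool [37.1  21.88 71.89]
```

Call:
send_rows --plan '[{"travel": [0, 0, 10], "delta_rot": [0.5, -3.6, -0.7], "fingers": -0.6}, {"travel": [0, 0, 10], "delta_rot": [0.5, -3.6, -0.7], "fingers": -0.6}, {"travel": [0, 0, 10], "delta_rot": [0.5, -3.6, -0.7], "fingers": -0.6}, {"travel": [0, 0, 10], "delta_rot": [0.4, -3.5, -0.8], "fingers": -0.6}, {"travel": [9, 6, 8], "delta_rot": [0, 0, 0], "fingers": -0.6}, {"travel": [9, 6, 8], "delta_rot": [0, 0, 0], "fingers": -0.6}, {"travel": [8, 6, 8], "delta_rot": [0, 0, 0], "fingers": -0.6}, {"travel": [0, 0, 0], "delta_rot": [0, 0, 0], "fingers": -0.6}, {"travel": [0, 0, 0], "delta_rot": [0, 0, 0], "fingers": -0.6}]'

```text
clock: 15.22
eef_pos: [470.2, -1.8, 208.2]
eef_rot: [-3.14, -0.699, 0.086]
wrist_force: [0.5, 0.4, 0.0]
finger_gap: 75.4
```

```bash
python3 look.py w5; python3 go.py 480 -4 205 40 5
```

```text
{'clock': 15.225, 'joints': array([-0.17, -0.18,  2.21,  0.39,  0.45,  1.02]), 'eef_pos': array([470.19,  -1.82, 208.16]), 'eef_rot': array([-3.14, -0.7 ,  0.09]), 'finger_gap': 75.41823974735033}
[[ 0.76  0.09  0.64]
 [ 0.07 -1.    0.06]
 [ 0.64 -0.   -0.77]]
jug_grip [(0.94, array([544.18,   4.84, 127.81])), (0.33, array([537.46, 278.18,  -1.03]))]
jug [(0.8, array([630.36,   0.29,  51.1 ]))]
platform []
head []
handle pts 1061
70 141 x [522.55 527.56 532.55] y [-5.53  0.43  6.96]
80 131 x [532.09 536.74 540.57] y [-5.22  1.17  7.61]
90 49 x [539.47 540.03 541.34] y [-5.24  1.5   7.44]
100 48 x [539.41 539.93 541.13] y [-4.47  1.61  7.8 ]
110 53 x [539.44 540.05 541.1 ] y [-5.12  0.73  7.64]
120 61 x [539.41 540.14 540.88] y [-4.93  0.89  6.64]
130 64 x [539.48 539.94 541.  ] y [-5.14  0.95  7.28]
140 73 x [539.3  540.11 541.08] y [-5.12  1.04  7.3 ]
150 441 x [540.16 551.27 564.35] y [-4.53  2.03  8.13]
wall 80 414 [622.11   8.05] 44.09774637387317
wall 100 498 [622.33   8.02] 44.23594725677393
wall 120 606 [622.96   7.99] 44.68596445387005
wall 140 886 [606.14   6.4 ] 31.488140893975118
wall 160 64 [617.51   7.34] 38.290511366720835
pos [470.32  -1.72 208.47] joints [-0.17 -0.18  2.21  0.39  0.45  1.02]
R target
 [[ 0.76  0.09  0.64]
 [ 0.07 -1.    0.06]
 [ 0.64  0.   -0.77]]
rotvec tool deg [-0.05 -0.06 -0.01]
travel in current tool [5.   3.12 8.73]  in target tool [5.   3.12 8.73]
```

Call:
send_rows --plan '[{"travel": [4.7, 3.5, 15], "delta_rot": [0, 0, 0], "fingers": -0.6}, {"travel": [0, 0, 25], "delta_rot": [0, 0, 0], "fingers": -0.6}, {"travel": [0, 0, 25], "delta_rot": [0, 0, 0], "fingers": -0.6}, {"travel": [0, 0, 20], "delta_rot": [0, 0, 0], "fingers": -0.6}, {"travel": [0, 0, 14], "delta_rot": [0, 0, 0], "fingers": -0.6}, {"travel": [0, 0, 10], "delta_rot": [0, 0, 0], "fingers": -0.6}, {"travel": [0, 0, 0], "delta_rot": [0, 0, 0], "fingers": -0.6}, {"travel": [0, 0, 0], "delta_rot": [0, 0, 0], "fingers": -0.6}]'

```text
clock: 16.48
eef_pos: [544.1, 1.3, 128.2]
eef_rot: [-3.141, -0.699, 0.087]
wrist_force: [0.5, 0.2, -0.4]
finger_gap: 75.3
```

```bash
python3 look.py w6; python3 go.py 544 1.2 128 40 5; python3 -c "
import cv2
from cell import camera
c=camera('scene')['color'][130:260,190:350,::-1]; cv2.imwrite('pics/s6.png',cv2.resize(c,None,fx=4,fy=4,interpolation=2))"
```

```text
{'clock': 16.475, 'joints': array([-0.13,  0.15,  2.12,  0.66,  0.23,  0.76]), 'eef_pos': array([544.06,   1.26, 128.23]), 'eef_rot': array([-3.14, -0.7 ,  0.09]), 'finger_gap': 75.2609319049681}
[[ 0.76  0.09  0.64]
 [ 0.07 -1.    0.06]
 [ 0.64 -0.   -0.77]]
jug_grip [(0.91, array([539.97,   0.82, 130.2 ]))]
jug [(0.95, array([626.98,   1.99,  47.79]))]
platform []
head []
handle pts 2085
70 254 x [522.14 527.29 532.38] y [-5.59  0.42  6.1 ]
80 231 x [532.91 536.98 540.56] y [-5.11  0.92  7.2 ]
90 40 x [539.98 540.42 541.53] y [-4.36  1.37  7.09]
100 53 x [540.1  540.48 541.28] y [-4.31  1.38  6.82]
110 42 x [539.66 540.35 541.31] y [-4.31  1.37  7.15]
120 65 x [539.66 540.1  541.  ] y [-4.76  0.78  6.82]
130 81 x [539.69 540.19 541.2 ] y [-4.55  0.82  7.24]
140 93 x [539.78 540.3  541.28] y [-4.53  1.4   6.94]
150 1226 x [540.81 552.22 564.67] y [-4.09  2.04  8.18]
wall 80 519 [622.72   7.93] 44.66743433684545
wall 100 674 [620.66   7.5 ] 42.983727203967554
wall 120 691 [618.2    7.19] 40.64974411646346
wall 140 448 [578.67   3.23] 10.014801060891319
pos [544.17   1.2  128.24] joints [-0.13  0.15  2.12  0.66  0.23  0.76]
R target
 [[ 0.76  0.09  0.64]
 [ 0.07 -1.    0.06]
 [ 0.64  0.   -0.77]]
rotvec tool deg [-0.04 -0.07 -0.02]
travel in current tool [-0.28 -0.01  0.08]  in target tool [-0.28 -0.01  0.08]
```

View pics/s6.png

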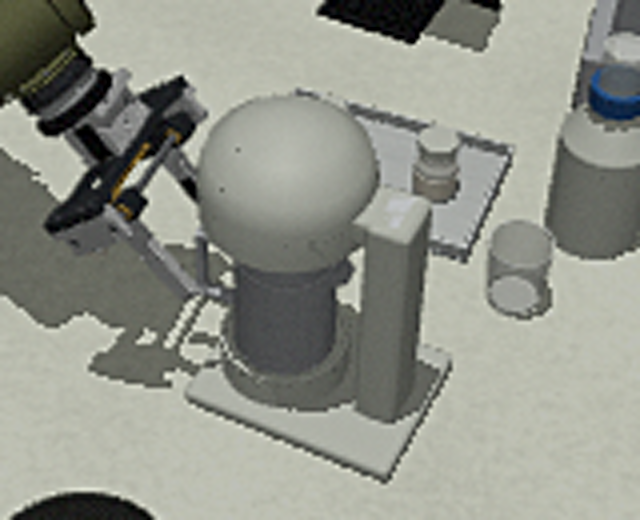

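The fingers straddle the handle at (200,285), and the gripper body at (120,150) is clear of the head. Grip hard and raise a little. World +z in tool axes is (0.64, 0, -0.77).

Call:
send_rows --plan '[{"travel": [0, 0, 0], "delta_rot": [0, 0, 0], "fingers": 1}, {"travel": [0, 0, 0], "delta_rot": [0, 0, 0], "fingers": 1}, {"travel": [0, 0, 0], "delta_rot": [0, 0, 0], "fingers": 1}, {"travel": [0, 0, 0], "delta_rot": [0, 0, 0], "fingers": 1}, {"travel": [0, 0, 0], "delta_rot": [0, 0, 0], "fingers": 1}, {"travel": [0, 0, 0], "delta_rot": [0, 0, 0], "fingers": 1}, {"travel": [0, 0, 0], "delta_rot": [0, 0, 0], "fingers": 1}, {"travel": [0, 0, 0], "delta_rot": [0, 0, 0], "fingers": 1}, {"travel": [1.3, 0, -1.5], "delta_rot": [0, 0, 0], "fingers": 1}, {"travel": [1.3, 0, -1.5], "delta_rot": [0, 0, 0], "fingers": 1}, {"travel": [0, 0, 0], "delta_rot": [0, 0, 0], "fingers": 1}]' --grip_force 60

```text
clock: 18.15
eef_pos: [544.1, 1.3, 131.8]
eef_rot: [-3.14, -0.699, 0.087]
wrist_force: [0.5, -0.1, -3.5]
finger_gap: 13.2
```

Call:
send_rows --plan '[{"travel": [1.9, 0, -2.3], "delta_rot": [0, 0, 0], "fingers": 1}, {"travel": [2.6, 0, -3.1], "delta_rot": [0, 0, 0], "fingers": 1}, {"travel": [2.6, 0, -3.1], "delta_rot": [0, 0, 0], "fingers": 1}, {"travel": [1.9, 0, -2.3], "delta_rot": [0, 0, 0], "fingers": 1}, {"travel": [0, 0, 0], "delta_rot": [0, 0, 0], "fingers": 1}, {"travel": [0, 0, 0], "delta_rot": [0, 0, 0], "fingers": 1}]'

```text
clock: 18.9
eef_pos: [544.1, 1.2, 145.8]
eef_rot: [-3.141, -0.699, 0.087]
wrist_force: [0.2, 0.3, -4.2]
finger_gap: 13.2
```

```bash
cat > tiltj.py <<'E'
from h import *
import sys
np.set_printoptions(precision=2,suppress=True)
s,T=tool(); print({k:s[k] for k in("clock","joints","eef_pos","eef_rot","wrist_force","moment","finger_gap")})
c=camera("scene"); C=cloud(c)
ms=masks_of("jug","scene"); G=T[:3,3]; m=ms[0]["region"]&(c["z_map"]>0)
P=C[m]; ax=G[:2]+79*np.array([np.cos(np.radians(5)),np.sin(np.radians(5))]); rr=np.hypot(*(P[:,:2]-ax).T)
P=P[(rr<60)]; print(ms[0]["confidence"],len(P),"z",np.percentile(P[:,2],[1,5,50,95,99]))
# cylinder side: fit axis direction
from scipy.optimize import least_squares
def f(p,Q):
    d=np.array([p[2],p[3],1]);d/=np.linalg.norm(d); v=Q-np.array([p[0],p[1],G[2]]); v=v-np.outer(v@d,d); return np.linalg.norm(v,axis=1)-45
Q=P[(P[:,2]<G[2]+26)&(P[:,2]>G[2]-65)]
r=least_squares(f,[*ax,0,0],args=(Q,),loss="soft_l1"); print("axis xy at grip height",r.x[:2],"expected",ax,"tilt deg",np.degrees(np.arctan(r.x[2:])),np.median(abs(r.fun)))
x0,y0,x1,y1=map(int,sys.argv[2:6]); cv2.imwrite(f"pics/{sys.argv[1]}.png",cv2.resize(c["color"][y0:y1,x0:x1,::-1],None,fx=4,fy=4,interpolation=2))
E
python3 tiltj.py s7 190 130 350 260
```

```text
{'clock': 18.9, 'joints': array([-0.13,  0.12,  2.1 ,  0.55,  0.27,  0.87]), 'eef_pos': array([544.14,   1.21, 145.83]), 'eef_rot': array([-3.14, -0.7 ,  0.09]), 'wrist_force': array([ 0.19,  0.3 , -4.25]), 'moment': array([-0.06,  0.98, -0.03]), 'finger_gap': 13.199715222563745}
0.72 536 z [ 71.27  77.84 125.54 173.86 177.72]
axis xy at grip height [622.67   7.49] expected [622.84   8.09] tilt deg [ 1.03 -0.11] 0.9943561185308951
```

View pics/s7.png

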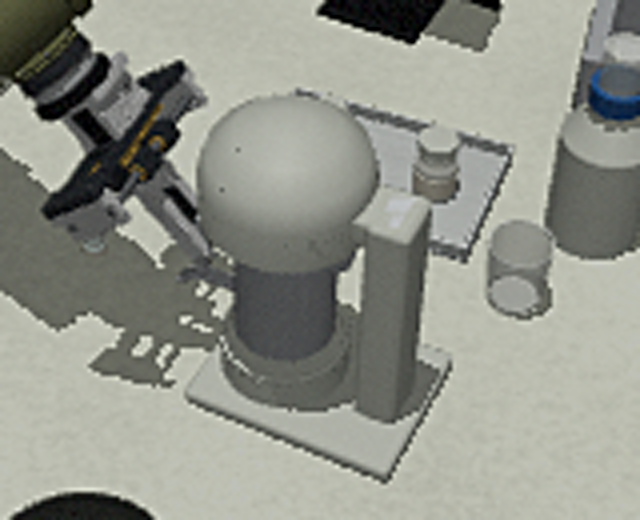

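The jug is lifted 18 mm and level to about 1°, with about 30 mm clear under the head. I'll carry it out sideways to the mat.

Call:
send_rows --plan '[{"travel": [-2, 6, -2], "delta_rot": [0, 0, 0], "fingers": 1}, {"travel": [-3, 12, -2.6], "delta_rot": [0, 0, 0], "fingers": 1}, {"travel": [-4, 18, -3], "delta_rot": [0, 0, 0], "fingers": 1}, {"travel": [-4, 20, -4], "delta_rot": [0, 0, 0], "fingers": 1}, {"travel": [-4, 20, -4], "delta_rot": [0, 0, 0], "fingers": 1}, {"travel": [-4, 20, -4], "delta_rot": [0, 0, 0], "fingers": 1}, {"travel": [-4, 20, -3], "delta_rot": [0, 0, 0], "fingers": 1}, {"travel": [-4, 20, -3], "delta_rot": [0, 0, 0], "fingers": 1}, {"travel": [-4, 20, -3], "delta_rot": [0, 0, 0], "fingers": 1}, {"travel": [-4, 20, -3], "delta_rot": [0, 0, 0], "fingers": 1}, {"travel": [-4, 20, -3], "delta_rot": [0, 0, 0], "fingers": 1}, {"travel": [-4, 20, -3], "delta_rot": [0, 0, 0], "fingers": 1}, {"travel": [-4, 18, -3], "delta_rot": [0, 0, 0], "fingers": 1}, {"travel": [-4, 16, -3], "delta_rot": [0, 0, 0], "fingers": 1}, {"travel": [-3, 12, -3], "delta_rot": [0, 0, 0], "fingers": 1}, {"travel": [-2, 6, -2], "delta_rot": [0, 0, 0], "fingers": 1}, {"travel": [0, 0, 0], "delta_rot": [0, 0, 0], "fingers": 1}, {"travel": [0, 0, 0], "delta_rot": [0, 0, 0], "fingers": 1}, {"travel": [0, 0, 0], "delta_rot": [0, 0, 0], "fingers": 1}]'

```text
clock: 21.38
eef_pos: [492.3, -272.0, 145.6]
eef_rot: [-3.14, -0.699, 0.087]
wrist_force: [-0.5, -0.6, -4.7]
finger_gap: 13.3
```

```bash
python3 tiltj.py s8 140 170 300 300; python3 go.py 492.3 -272.4 145.8 40 5
```

```text
{'clock': 21.375, 'joints': array([-0.8 ,  0.23,  1.97,  0.92,  0.68,  0.02]), 'eef_pos': array([ 492.34, -271.99,  145.6 ]), 'eef_rot': array([-3.14, -0.7 ,  0.09]), 'wrist_force': array([-0.55, -0.62, -4.65]), 'moment': array([-0.06,  1.  ,  0.04]), 'finger_gap': 13.307812013386066}
0.79 1206 z [ 69.33  75.07 133.82 177.42 180.15]
axis xy at grip height [ 572.22 -267.08] expected [ 571.04 -265.1 ] tilt deg [ 1.44 -0.18] 1.6255712926197745
pos [ 492.31 -272.1   145.6 ] joints [-0.8   0.23  1.96  0.92  0.68  0.02]
R target
 [[ 0.76  0.09  0.64]
 [ 0.07 -1.    0.06]
 [ 0.64  0.   -0.77]]
rotvec tool deg [-0.06 -0.04 -0.  ]
travel in current tool [ 0.1   0.3  -0.17]  in target tool [ 0.1   0.3  -0.17]
```

View pics/s8.png

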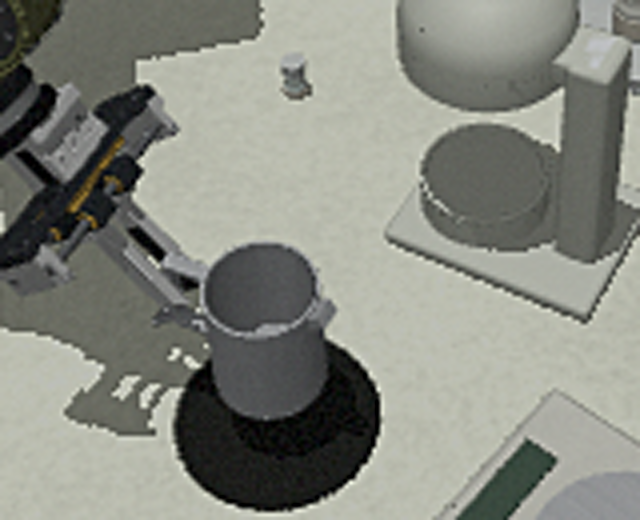

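The jug hangs level over the mat's centre (mat at (278,425)), and the platform is empty. Lowering.

Call:
send_rows --plan '[{"travel": [-3.2, 0, 3.8], "delta_rot": [0, 0, 0], "fingers": 1}, {"travel": [-6.4, 0, 7.7], "delta_rot": [0, 0, 0], "fingers": 1}, {"travel": [-6.4, 0, 7.7], "delta_rot": [0, 0, 0], "fingers": 1}, {"travel": [-6.4, 0, 7.7], "delta_rot": [0, 0, 0], "fingers": 1}, {"travel": [-5.2, 0, 6.1], "delta_rot": [0, 0, 0], "fingers": 1}, {"travel": [-3.9, 0, 4.6], "delta_rot": [0, 0, 0], "fingers": 1}, {"travel": [-2.6, 0, 3.1], "delta_rot": [0, 0, 0], "fingers": 1}, {"travel": [-1.9, 0, 2.3], "delta_rot": [0, 0, 0], "fingers": 1}, {"travel": [-1.3, 0, 1.5], "delta_rot": [0, 0, 0], "fingers": 1}, {"travel": [-0.9, 0, 1.1], "delta_rot": [0, 0, 0], "fingers": 1}, {"travel": [-0.6, 0, 0.8], "delta_rot": [0, 0, 0], "fingers": 1}, {"travel": [0, 0, 0], "delta_rot": [0, 0, 0], "fingers": 1}, {"travel": [0, 0, 0], "delta_rot": [0, 0, 0], "fingers": 1}]'

```text
clock: 23.1
eef_pos: [492.4, -272.3, 85.2]
eef_rot: [-3.141, -0.699, 0.087]
wrist_force: [0.1, -1.0, -3.3]
finger_gap: 13.5
```

Call:
send_rows --plan '[{"travel": [-0.6, 0, 0.8], "delta_rot": [0, 0, 0], "fingers": 1}, {"travel": [-0.4, 0, 0.5], "delta_rot": [0, 0, 0], "fingers": 1}, {"travel": [0, 0, 0], "delta_rot": [0, 0, 0], "fingers": 1}, {"travel": [0, 0, 0], "delta_rot": [0, 0, 0], "fingers": 1}]'

```text
clock: 23.6
eef_pos: [492.4, -272.3, 83.5]
eef_rot: [-3.14, -0.699, 0.087]
wrist_force: [-0.0, 0.6, -3.8]
finger_gap: 13.5
```

Call:
send_rows --plan '[{"travel": [-0.3, 0, 0.4], "delta_rot": [0, 0, 0], "fingers": 1}, {"travel": [-0.3, 0, 0.4], "delta_rot": [0, 0, 0], "fingers": 1}, {"travel": [0, 0, 0], "delta_rot": [0, 0, 0], "fingers": 1}, {"travel": [0, 0, 0], "delta_rot": [0, 0, 0], "fingers": 1}]'

```text
clock: 24.1
eef_pos: [492.6, -272.3, 82.5]
eef_rot: [-3.141, -0.699, 0.087]
wrist_force: [0.5, -0.3, -2.8]
finger_gap: 13.6
```

Call:
send_rows --plan '[{"travel": [-0.3, 0, 0.4], "delta_rot": [0, 0, 0], "fingers": 1}, {"travel": [0, 0, 0], "delta_rot": [0, 0, 0], "fingers": 1}, {"travel": [-0.3, 0, 0.4], "delta_rot": [0, 0, 0], "fingers": 1}, {"travel": [0, 0, 0], "delta_rot": [0, 0, 0], "fingers": 1}, {"travel": [0, 0, 0], "delta_rot": [0, 0, 0], "fingers": 1}]'

```text
clock: 24.72
eef_pos: [492.7, -272.5, 81.9]
eef_rot: [-3.141, -0.7, 0.087]
wrist_force: [-6.0, 1.1, 5.9]
finger_gap: 13.7
```

Seated. Open, then back straight out along the tool axis.

Call:
send_rows --plan '[{"travel": [0, 0, 0], "delta_rot": [0, 0, 0], "fingers": 0.5}, {"travel": [0, 0, 0], "delta_rot": [0, 0, 0], "fingers": 0}, {"travel": [0, 0, 0], "delta_rot": [0, 0, 0], "fingers": -0.4}, {"travel": [0, 0, 0], "delta_rot": [0, 0, 0], "fingers": -0.4}, {"travel": [0, 0, 0], "delta_rot": [0, 0, 0], "fingers": -0.4}, {"travel": [0, 0, -10], "delta_rot": [0, 0, 0], "fingers": -0.4}, {"travel": [0, 0, -20], "delta_rot": [0, 0, 0], "fingers": -0.4}, {"travel": [0, 0, -25], "delta_rot": [0, 0, 0], "fingers": -0.4}, {"travel": [0, 0, -25], "delta_rot": [0, 0, 0], "fingers": -0.4}, {"travel": [0, 0, -25], "delta_rot": [0, 0, 0], "fingers": -0.4}, {"travel": [0, 0, -15], "delta_rot": [0, 0, 0], "fingers": -0.4}, {"travel": [0, 0, 0], "delta_rot": [0, 0, 0], "fingers": -0.4}, {"travel": [0, 0, 0], "delta_rot": [0, 0, 0], "fingers": -0.4}]'

```text
clock: 26.35
eef_pos: [415.8, -279.0, 172.8]
eef_rot: [-3.14, -0.699, 0.086]
wrist_force: [0.3, 0.5, 0.2]
finger_gap: 65.7
```

Run:
```python
from h import *
np.set_printoptions(precision=1,suppress=True)
s,T=tool(); print(s["clock"],s["eef_pos"],s["finger_gap"],s["wrist_force"],s["qd"])
c=camera("scene"); W=c["world_from_camera"]
for k in ["jug","mat","jar","tray_jar","vial","beaker","tray"]: print(k,[(round(d["confidence"],2),w(W,d["at"])) for d in tip_of(k,"scene")])
C=cloud(c); P=C[masks_of("jug","scene")[0]["region"]]; P=P[np.hypot(P[:,0]-571,P[:,1]+265)<60]; print("jug z",np.percentile(P[:,2],[1,99]))
r=P[P[:,2]>108]; A=np.c_[r[:,:2],np.ones(len(r))]; print("rim plane slope deg",np.degrees(np.linalg.lstsq(A,r[:,2],rcond=None)[0][:2]), r.mean(0),r.min(0),r.max(0))
cv2.imwrite("pics/s9.png",cv2.resize(c["color"][...,::-1],(800,600)))
```

```text
26.35 [ 415.8 -279.   172.8] 65.71462223589212 [0.3 0.5 0.2] [ 0.  0.  0. -0. -0.  0.]
jug [(0.49, array([479.3, 559.2,   0.4]))]
mat [(0.73, array([ 571.7, -266.5,    1.7]))]
jar []
tray_jar [(0.6, array([ 567.7, -473.9,    2. ])), (0.56, array([652.5, 284.4,   3.1]))]
vial [(0.46, array([393.5,  60.1,  -1.6]))]
beaker [(0.92, array([771.6, 191.4,  -0.4]))]
tray [(0.92, array([592.7, 276.8,  -0.4]))]
jug z [  6.2 117.5]
rim plane slope deg [ 1.  -0.1] [ 575.6 -267.6  113.3] [ 512.1 -312.4  108. ] [ 630.  -222.5  120.8]
```

View pics/s9.png

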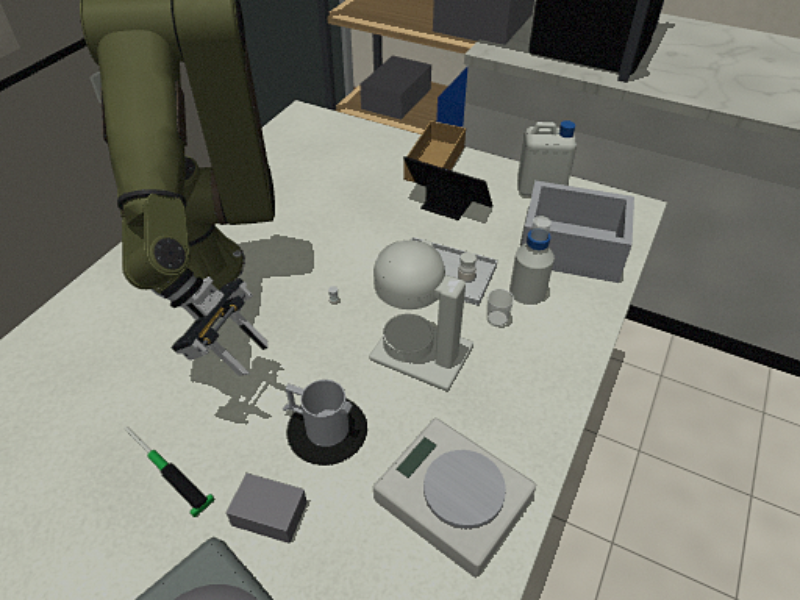

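The jug stands upright in the middle of the mat at (326,420). The platform is empty, the gripper is clear, and nothing else has moved. Handing in.

```bash
python3 -c "
from cell import manip
print(manip.sign_off())"
```

```text
the job is handed in; nothing more can be done
None
```

I moved the jar from the mat into the free end of the tray. Then I took the jug by its handle with the tool tilted 40°, lifted it 18 mm, carried it level out from under the head and set it on the mat. I handed the job in at about 27 s of the 61 s allowed.

**Jug:**
- **Position:** its axis is within a few mm of the mat's centre, with its base about 40 mm inside the edge.
- **Level:** the fitted lean was 1.0–1.4° while carried, and the rim slope after release was about 1°; both are within measurement noise.
- **Touchdown:** it met the mat at about 6 N.

**Gripper:** it is clear of everything, and the wrist force reads near zero.

**Jar:** the wrist camera showed it upright in the tray after release and again from in front of the reader. In the last scene picture the reader's head hides it, so that picture could not confirm it.

**Other things:** the tray jar, vial, beaker and tray were found again within about 5 mm of where they started. I checked the tablet, tip box and pipette by eye only.

**Checks that disagreed:**
- The network's final jug detection was wrong: it pointed at the tablet with low confidence. I relied on the depth data and the picture instead.
- The tool could not reach the 60° tilt I first tried, stopping at about 54°. I changed to 40° before approaching the jug.

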